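# Mount the bench pin on its dovetail plate and lock it

### The job

Get the filing station ready for carving wax: with its clamp still loose, slide the wooden bench pin's metal shoe on to the dovetail of the steel plate from the open end (the end without the stop block) until it is fully home against the stop, with the notched end of the wood pointing away from the stop. Then lock it by turning the red clamp knob on its side clockwise, seen from above, until it is tight (the bar of the knob then lies nearly along the dovetail), and let go. Leave the bottle, the tape and the moulds where they are.

Things in the scene. Friction and masses are not known exactly. Their poses are not given: they have to be found in the camera images.
- dovetail_plate: Steel plate fixed to the bench, 140 x 100 x 8 mm (x -62 to 78, y -50 to 50 mm), with a male dovetail rail along its x. Origin on the bench below the middle of the rail; z up, +x from the open end to the stop. Rail x -55 to 55 mm; upper face 28 mm high, 46 mm wide, undercut at 60 degrees to 30 mm wide at height 14 mm. Stop block x 55 to 69 mm, 56 mm wide, 42 mm high.
- rail_entry (a point): Middle of the rail's upper face at its open end, plate x = -55 mm, 28 mm above the bench. Over the first 12 mm the rail tapers as a lead-in: at its tip it is 5 mm narrower on each side and 5 mm lower. Axes as the plate.
- rail_stop (a point): Middle of the rail's upper face where it meets the stop block's face: plate x = 55 mm, 28 mm above the bench. Axes as the plate.
- bench_pin: The loose bench pin: notched wooden block on a dark pedestal on an aluminium shoe with a dovetail slot underneath; 0.35 to 0.6 kg. Origin: middle of the shoe's underside. +x along the slot towards the stop when mounted (notch at -x), +y away from the knob, z up. On the rail the origin is 12 mm above the bench (it stands on it at first, at 0); fully home it is at plate x = 17 mm, y = 0.
- slot_mouth (a point): Middle of the slot's roof at the shoe's leading (+x) face, 16 mm above the underside. Shoe: x -38 to 38 mm, 74 mm wide, 26 mm high. Slot: 16 mm deep, right through, 2 mm wider than the rail on each side; it can rise about 3 mm off the rail before the flanks meet. On the rail its roof rests on the upper face and the underside clears the plate by 4 mm. Axes as bench_pin.
- pin_grip (a point): Where to grip the bench pin: 50 mm above the shoe's underside, over its origin. Wood here: 46 mm wide (y), 22 mm thick, 40 to 62 mm above the underside, solid from x -45 to 33 mm; pedestal 40 mm wide below it; shoe top at 26 mm, so keep fingertips above that. Balance point: 12 mm off towards the knob, 5 mm towards the notch. Axes as bench_pin.
- notch_tip (a point): Middle between the tips of the two prongs beside the V notch, 90 mm from pin_grip along -x.
- knob_grip (a point): Where to grip the red clamp knob: on its upright axis, at bench_pin x 0, y -66 mm, 43 mm above the underside. Bar 46 mm long (its own y), 12 mm wide (its own x), 25 to 46 mm above the underside, on a steel disc 30 mm across; housing below it 44 x 48 mm, top at 20 mm. The frame turns with the knob.
- clamp_knob (a joint): Clamp knob angle, rad: 0 loose (bar across the slot), growing clockwise seen from above, limit 1.57 (bar along the slot). Starts at 0 to 0.25. It pushes a brass gib out of the slot's flank on the knob side (1 mm recessed at 0, 4.6 mm per rad); beyond 0.7 this blocks the way on to the rail. On the rail it bites at about 1.1 and stiffens (0.2 N m before that); tight is beyond 1.2. After letting go it may spring back to about 1.35.
- talc: white round bottle with a blue cap, 60 mm across, 144 mm high; origin under its centre; leave alone
- tape: roll of masking tape, 96 mm across, 25 mm high; origin under its centre; leave alone
- teal_mould: teal rubber mould, 56 x 80 x 24 mm; origin under its centre; leave alone
- green_mould: light green rubber mould, 58 x 82 x 26 mm; origin under its centre; leave alone
- white_mould: white rubber mould, 56 x 82 x 28 mm; origin under its centre; leave alone
Mind the look-alikes: they are no part of the job. There is more than one size of the bench_pin; the one meant has the size given above.

How it is judged:
By the outcome, as a careful person would: the job done as asked, in the order asked, and still so for the second after the job is handed in, with the robot touching nothing.
It also fails if it takes over 54 s, if anything falls off the work surface, if the arm or the gripper's body presses on something with over 40 N, if the wrist force passes 120 N, or if a joint passes its speed limit or range.

### The arm

A 6-joint arm with a two-finger parallel gripper is mounted at the origin on a cart in front of the work surface, level with it; the furniture and walls round the work are solid. World frame = base frame: x ahead of the robot, y to its left, z up, the work surface at z = 0. Lengths are in m, angles in degrees, forces in N, time in s.
With the tool pointing down it reaches from about 0.35 to 0.925 m from the base axis. Payload 6.4 kg.
Tool frame: the origin (TCP) lies on the centre line of the jaws, within the pads' length; the fingertips stand 19 mm ahead of it and the grasp point (between the pads) is the TCP; z points along the fingers, y is the line along which they close (so a half turn about z gives the same grasp; the last joint's range is limited). The gripper opens to 94 mm and grips with 3 to 60 N. Pads are 16 mm wide; open, the fingers measure 119 mm over their backs; the gripper's body (75 mm by 177 mm) begins 78 mm behind the grasp point.
Start: joints at [-81.48, 14.043, 89.255, -0, 76.702, -9.975], TCP at [0.206, -0.616, 0.224] pointing down, gripper open.
Joint ranges: [-179.41, 179.41], [-58.25, 129.5], [7.25, 145.43], [-54.29, 234.29], [11.92, 165.04], [-157.13, 157.13]. Speed limits (degrees/s): [147.25, 147.25, 180, 180, 180, 180].

### API

Orientations are given as a 3x3 rotation matrix whose columns are the frame's x, y, z axes.
In Python, from cell import readout, viewer, manip, spotter gives the robot as it stands.
- The arm moves only by the tool apply_moves, never from a script. Its argument "series" is a list that holds one entry, the list of rows, each a list of 7 numbers: the shift along the tool's x, y, z in m, then the turn, a rotation vector about the tool's x, y, z in degrees, then the opening, from 0 (shut) to 1 (fully open). In form: [[[dx, dy, dz, ax, ay, az, grip], ...]]. A call has 1 to 8 rows; each row shifts and turns the commanded pose from where the row before left it, along the tool's axes as they then stand; what a row does not reach is not made up. A row lasts 1/10 s, in which the tool goes at most 50 mm and 8.59 degrees, less where a joint would pass 70% of its speed; a pose out of reach is approached as far as the arm can. A call with a gripper value outside its range is refused whole. The fingers move at their own pace and stop on an object; "grip_force" is the grip in N (left out, the last holds). Time passes only in rows, so rows that do not move let the fingers close. It gives the time, the measured TCP pose, the force, the opening and the grip force at its end, in the units of the state.
- readout.read_state(): the state, without advancing time (a new reading comes with each control period).
- viewer.camera(name): name is "side" or "top" or "wrist"; returns the picture (384x512x3 uint8, red, green, blue); there is no depth.
- viewer.camera_model(name): a dict with "intrinsics" (3x3 intrinsics, pixels), "world_from_camera" (4x4, takes a point from camera to world coordinates). Camera axes: x right, y down, z forward; pixel columns grow to the right and rows downward; lengths in m; the calibration is good to about 2 mm. A picture is of the moment at which its call begins: read the wrist's pose just before it. camera_model takes no time and is no camera call; for the wrist camera it gives the pose at the moment of the call.
- manip.hand_in(): hands the job in; it is judged then, once.
Trained networks look in the newest picture that a camera, given by its name, has taken for a name from the list of things; names that differ only in an ending like _2 or _b are one class to them, and where a whole thing is asked for, a point or a joint stands for the part that bears it (a point fixed in the world has none). Each returns a list of dicts, best first, with "confidence" (0 to 1); they miss things now and then, are a little off and sometimes report something else, mostly with a low value. They report only what shows in the picture. A call takes as long as a camera call. They do not tell look-alikes from the thing itself.
- spotter.spot_in(camera, target): "rect" ([left, top, right, bottom] in pixels, round what is visible of it).
- spotter.outline_of(camera, target): "region" (384x512 bool, what is visible of it) and "rect" ([left, top, right, bottom] in pixels, round what is visible of it).
- spotter.mark_of(camera, target): "point" ([column, row] in pixels: a listed point, or the origin of a listed thing).
The state is a dict: "time": time; "q": joint angles; "qd": joint speeds; "tau": joint torques, N m; "eef_pos": TCP position; "tool_rot": TCP orientation; "ft_force": force on the tool from outside, world axes, zero at the start; "torque": the same for the moment, N m; "grip_width": opening from 0.0 (shut) to 1.0 (fully open); "finger_force": force on a finger pad.
Only numpy, scipy, OpenCV 4.12 (cv2) and the standard library are available. Lean on these libraries where they do the work, as an engineer would, in place of code of your own. Each camera call takes 0.05 s, during which the arm holds its last target. There are 200 camera calls.

## Working session

There is one attempt and no reset: what is moved stays moved. The work goes in short steps, Python scripts to look and compute and a tool call to move; the robot and the scene stay as the last step left them, time stands still between calls to the robot, and variables do not carry over. Pictures are saved under pics/ and viewed, at most 10 in all, crops included, and the job is handed in when it is done.

Besides the shell and the picture viewer there is one more tool, called after "Request:" as name(argument=value, ...) on one line, values as JSON. apply_moves: Moves the arm, as the interface text tells. Its arguments: {"type":"object","properties":{"series":{"type":"array","items":{"type":"array","items":{"type":"array","items":{"type":"number"}}}},"grip_force":{"type":"number"}},"required":["series"]}

```bash
ls; mkdir -p pics; cat > h.py <<'E'
import numpy as np, cv2
from cell import readout, viewer, manip, spotter
def ray(cam,p):
    m=viewer.camera_model(cam);K=np.array(m["intrinsics"]);T=np.array(m["world_from_camera"])
    d=T[:3,:3]@np.linalg.solve(K,[p[0],p[1],1]);return T[:3,3],d
def at(cam,p,z):
    o,d=ray(cam,p);return o+d*(z-o[2])/d[2]
def proj(cam,P):
    m=viewer.camera_model(cam);K=np.array(m["intrinsics"]);T=np.linalg.inv(np.array(m["world_from_camera"]))
    c=T[:3,:3]@np.array(P)+T[:3,3];u=K@c;return u[:2]/u[2]
def tri(obs):
    A=np.zeros((3,3));b=np.zeros(3)
    for cam,p in obs:
        o,d=ray(cam,p);d=d/np.linalg.norm(d);M=np.eye(3)-np.outer(d,d);A+=M;b+=M@o
    return np.linalg.solve(A,b)
def save(cam,n,img=None):
    im=viewer.camera(cam) if img is None else img
    cv2.imwrite(f"pics/{n}.png",cv2.cvtColor(im,cv2.COLOR_RGB2BGR));return im
E
python3 - <<'E'
from h import *
np.set_printoptions(precision=4,suppress=True)
a=save("top","t0");b=save("side","s0")
cv2.imwrite("pics/both.png",cv2.cvtColor(np.hstack([a,b]),cv2.COLOR_RGB2BGR)[:, :])
im=cv2.imread("pics/both.png");cv2.imwrite("pics/both.png",np.vstack([im[:,:512],im[:,512:]])[:, :] if 0 else cv2.resize(im,(800,300)))
for c in("top","side"):
  m=viewer.camera_model(c);print(c,np.array(m["world_from_camera"]),m["intrinsics"][0])
  for n in["dovetail_plate","bench_pin","rail_entry","rail_stop","slot_mouth","pin_grip","notch_tip","knob_grip"]:
    print(c,n,[(np.round(r["point"],1).tolist(),round(r["confidence"],2)) for r in spotter.mark_of(c,n)])
print(readout.read_state())
E
```

```text
pics
top [[-0.0121 -0.9932  0.116   0.3643]
 [-0.9999  0.0122  0.      0.1754]
 [-0.0014 -0.116  -0.9932  1.5309]
 [ 0.      0.      0.      1.    ]] [475.2825   0.     257.5064]
top dovetail_plate [([186.4, 208.3], 0.7), ([175.3, 192.2], 0.17)]
top bench_pin [([246.9, 228.2], 0.76), ([377.7, 256.1], 0.58)]
top rail_entry [([241.4, 213.9], 0.23), ([254.5, 151.5], 0.17)]
top rail_stop [([177.6, 191.6], 0.61)]
top slot_mouth [([239.1, 213.5], 0.96), ([378.4, 250.3], 0.73)]
top pin_grip [([383.1, 257.3], 0.91), ([243.5, 225.2], 0.64)]
top notch_tip [([381.0, 279.0], 0.83), ([260.3, 251.1], 0.81)]
top knob_grip [([397.6, 256.6], 0.5), ([265.5, 212.8], 0.48)]
side [[-0.326  -0.4202  0.8469 -0.7791]
 [-0.9454  0.1411 -0.2939  0.6294]
 [ 0.004  -0.8964 -0.4432  0.7577]
 [ 0.      0.      0.      1.    ]] [431.0161   0.     254.6243]
side dovetail_plate [([191.9, 217.9], 0.93)]
side bench_pin [([252.3, 219.7], 0.62)]
side rail_entry [([207.2, 216.2], 0.95)]
side rail_stop [([178.8, 209.1], 0.91)]
side slot_mouth [([241.7, 206.7], 0.72)]
side pin_grip [([251.0, 202.7], 0.71)]
side notch_tip [([271.7, 212.7], 0.61)]
side knob_grip [([269.2, 196.8], 0.63)]
{'time': 0.9, 'q': array([-81.4788,  14.0454,  89.2535,  -0.0002,  76.7017,  -9.9755]), 'qd': array([-0.0493,  0.0416,  0.0121,  0.0028, -0.0748,  0.0159]), 'tau': array([  0.0008, -41.5826, -31.4879,   0.0686,   0.0289,  -0.    ]), 'eef_pos': array([ 0.2062, -0.6164,  0.2244]), 'tool_rot': array([[ 0.9483,  0.3173, -0.    ],
       [ 0.3173, -0.9483,  0.    ],
       [-0.    , -0.    , -1.    ]]), 'ft_force': array([ 0.5438, -0.1981,  0.3684]), 'torque': array([-0.0115,  0.0054, -0.0192]), 'finger_force': 0.0, 'grip_width': 0.999204937092358}
```

View pics/t0.png

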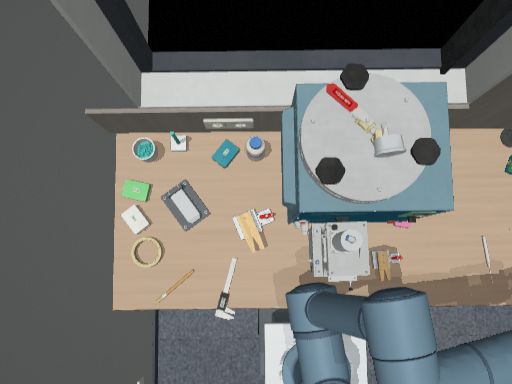

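View pics/s0.png

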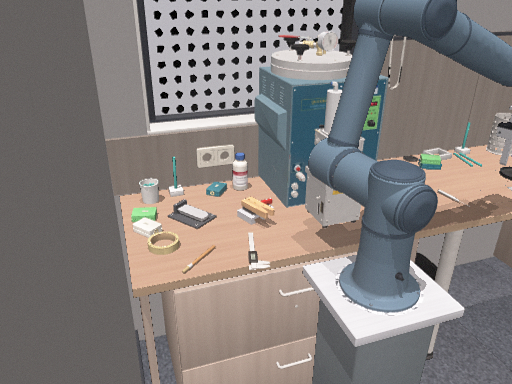

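Two bench pins are in the top view: A at (247,228), where grip to notch is about 31 px (90 mm), and B at (381,257), about 22 px (68 mm). A fits the given 90 mm. I'll confirm it in a crop.

```bash
python3 - <<'E'
from h import *
np.set_printoptions(precision=4,suppress=True)
a=cv2.imread("pics/t0.png")
cv2.imwrite("pics/c0.png",cv2.resize(a[165:290,150:410],None,fx=3,fy=3,interpolation=cv2.INTER_CUBIC))
g=at("top",(243.5,225.2),.05);n=at("top",(260.3,251.1),.05);print("A",g,n,np.linalg.norm(g-n))
g2=at("top",(383.1,257.3),.05);n2=at("top",(381,279),.05);print("B",g2,n2,np.linalg.norm(g2-n2))
print("k",at("top",(265.5,215),.043),at("top",(246.9,228.2),0),at("top",(239,213.5),.016))
print("triG",tri([("top",(243.5,225.2)),("side",(251,202.7))]),"triN",tri([("top",(260.3,251.1)),("side",(271.7,212.7))]),"triK",tri([("top",(265.5,212.8)),("side",(269.2,196.8))]))
print("plate",at("top",(186.4,208.3),0),at("side",(191.9,217.9),0));print("entry",at("side",(207.2,216.2),.028),"stop",at("side",(178.8,209.1),.028),at("top",(177.6,191.6),.028))
for c in("top","side"):
  viewer.camera(c)
  for n in("talc","tape","teal_mould","green_mould","white_mould"):
    print(c,n,[(at(c,r["point"],0)[:2],round(r["confidence"],2)) for r in spotter.mark_of(c,n)][:2])
m=viewer.camera_model("wrist");print(np.array(m["world_from_camera"]),m["intrinsics"][0])
E
```

```text
A [0.4563 0.2201 0.05  ] [0.3754 0.1687 0.05  ] 0.09580574216548764
B [ 0.3518 -0.2106  0.05  ] [ 0.2856 -0.2014  0.05  ] 0.06678839781240933
k [0.4879 0.1509 0.043 ] [0.4496 0.2107 0.    ] [0.496  0.2352 0.016 ]
triG [0.4547 0.2172 0.0596] triN [0.3754 0.1687 0.054 ] triK [0.4908 0.143  0.0526]
plate [0.5164 0.4059 0.    ] [0.5185 0.4096 0.    ]
entry [0.4653 0.3666 0.028 ] stop [0.5449 0.4486 0.028 ] [0.5675 0.43   0.028 ]
top talc [(array([0.7046, 0.183 ]), 0.69)]
top tape [(array([0.3794, 0.5167]), 0.88)]
top teal_mould [(array([0.6918, 0.2812]), 0.74), (array([0.3793, 0.1681]), 0.25)]
top green_mould [(array([0.5807, 0.5637]), 0.8)]
top white_mould [(array([0.4798, 0.5684]), 0.7)]
side talc [(array([0.6823, 0.1873]), 0.63)]
side tape [(array([0.3696, 0.5266]), 0.75)]
side teal_mould [(array([0.6979, 0.2671]), 0.54)]
side green_mould [(array([0.5937, 0.5628]), 0.66)]
side white_mould [(array([0.4712, 0.5586]), 0.88)]
[[ 0.3162 -0.9212 -0.2268  0.2716]
 [-0.9487 -0.3073 -0.0744 -0.5947]
 [-0.0012  0.2387 -0.9711  0.386 ]
 [ 0.      0.      0.      1.    ]] [308.5235   0.     257.8673]
```

View pics/c0.png

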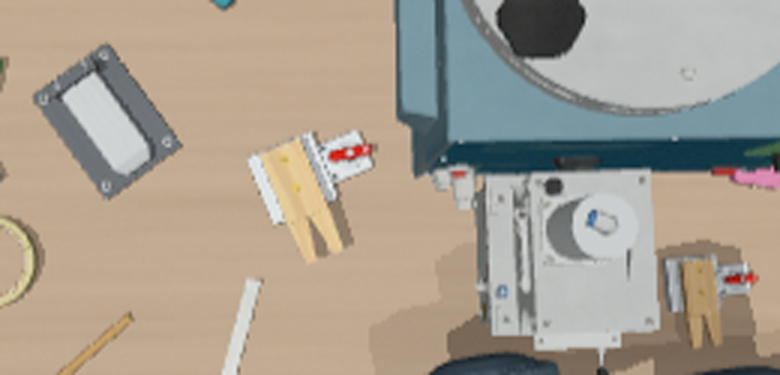

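Crop: pin A (wood at (300,200), red knob at (348,155)) is the large one and B (700,300) is clearly smaller, so A is it. The plate's stop is at the upper left (75,85) and its tapered open end at (135,160). Next I check how tall the machinery between the arm and the pin is.

```bash
python3 - <<'E'
from h import *
np.set_printoptions(precision=3,suppress=True)
for n,p in dict(mach_left_front=(302,197),machleft=(272,190),dev_front_l=(322,223),dev_front_r=(360,214)).items(): print(n,at("side",p,0))
# cylinder top: top px (348,240) & side (333,88)
print("cyl",tri([("top",(350,239)),("side",(334,88))]), "devtop",tri([("top",(313,223)),("side",(317,138))]),"devtop2",tri([("top",(313,277)),("side",(335,135))]))
print("lid knob",tri([("top",(330,170)),("side",(291,38))]))
for z in (0.1,0.2,.3,.4): print(z,at("top",(300,222),z),at("top",(313,277),z),at("top",(368,277),z),at("top",(365,222),z))
E
```

```text
mach_left_front [ 0.54 -0.02  0.  ]
machleft [0.633 0.067 0.   ]
dev_front_l [ 0.343 -0.004  0.   ]
dev_front_r [ 0.355 -0.16   0.   ]
cyl [ 0.397 -0.035  0.447] devtop [0.437 0.011 0.275] devtop2 [0.299 0.023 0.332]
lid knob [0.538 0.039 0.58 ]
0.1 [0.461 0.048 0.1  ] [0.297 0.013 0.1  ] [ 0.295 -0.15   0.1  ] [ 0.458 -0.148  0.1  ]
0.2 [0.454 0.057 0.2  ] [0.301 0.025 0.2  ] [ 0.299 -0.127  0.2  ] [ 0.452 -0.125  0.2  ]
0.3 [0.447 0.066 0.3  ] [0.306 0.036 0.3  ] [ 0.304 -0.105  0.3  ] [ 0.445 -0.102  0.3  ]
0.4 [0.441 0.075 0.4  ] [0.311 0.047 0.4  ] [ 0.309 -0.082  0.4  ] [ 0.439 -0.08   0.4  ]
```

```bash
python3 - <<'E'
import cv2
a=cv2.imread("pics/s0.png");cv2.imwrite("pics/c1.png",cv2.resize(a[40:260,120:400],None,fx=2.7,fy=2.7,interpolation=cv2.INTER_CUBIC))
E
```

```text
(no output)
```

View pics/c1.png

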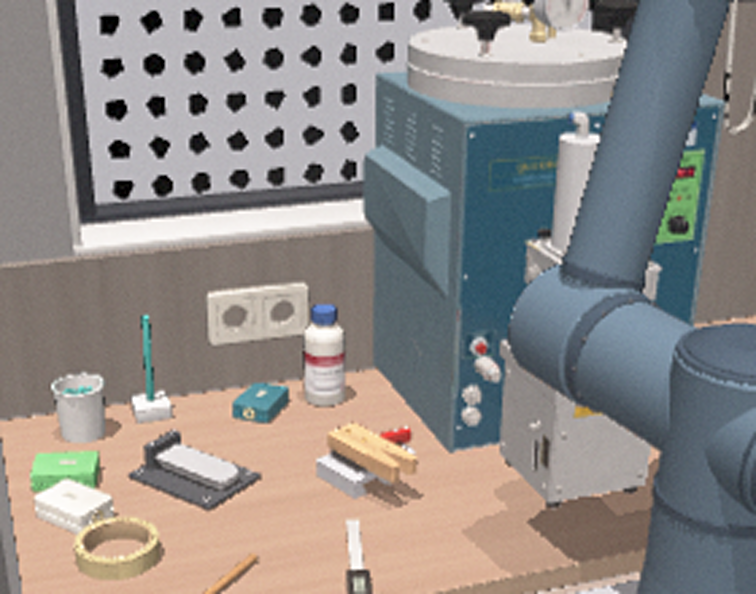

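The tall parts are the white device (x 0.30–0.45, y -0.12 to 0.02, cylinder top z≈0.45) and the blue machine behind it. I'll go over at z≈0.55, close to the base.

Request:
apply_moves(series=[[[0.0095,-0.0165,-0.041,0,0,0,0.7],[0.0095,-0.0165,-0.041,0,0,0,0.7],[0.0095,-0.0165,-0.041,0,0,0,0.7],[0.0095,-0.0165,-0.041,0,0,0,0.7],[0.0095,-0.0165,-0.041,0,0,0,0.7],[0.0095,-0.0165,-0.041,0,0,0,0.7],[0.0095,-0.0165,-0.041,0,0,0,0.7],[0.0095,-0.0165,-0.041,0,0,0,0.7]]])

```text
time: 2.3
eef_pos: [0.2364, -0.466, 0.5543]
tool_rot: [[0.948, 0.317, 0.0], [0.317, -0.948, -0.001], [-0.0, 0.001, -1.0]]
ft_force: [-0.1, -0.8, 0.1]
grip_width: 0.7
finger_force: 0.0
```

Request:
apply_moves(series=[[[0.0276,-0.0377,0,0,0,0,0.7],[0.0276,-0.0377,0,0,0,0,0.7],[0.0276,-0.0377,0,0,0,0,0.7],[0.0276,-0.0377,0,0,0,0,0.7],[0.0276,-0.0377,0,0,0,0,0.7],[0.0276,-0.0377,0,0,0,0,0.7],[0.0276,-0.0377,0,0,0,0,0.7],[0.0276,-0.0377,0,0,0,0,0.7]]])

```text
time: 3.1
eef_pos: [0.35, -0.1092, 0.5527]
tool_rot: [[0.949, 0.316, 0.001], [0.316, -0.949, -0.001], [0.001, 0.001, -1.0]]
ft_force: [1.3, -0.4, 0.3]
grip_width: 0.7
finger_force: 0.0
```

Request:
apply_moves(series=[[[0.0205,-0.034,0,0,0,0,0.7],[0.0205,-0.034,0,0,0,0,0.7],[0.0205,-0.034,0,0,0,0,0.7],[0.0205,-0.034,0,0,0,0,0.7],[0.0205,-0.034,0,0,0,0,0.7],[0.0205,-0.034,0,0,0,0,0.7],[0.0205,-0.034,0,0,0,0,0.7],[0.0205,-0.034,0,0,0,0,0.7]]])

```text
time: 3.9
eef_pos: [0.4192, 0.2007, 0.5527]
tool_rot: [[0.948, 0.318, 0.001], [0.318, -0.948, 0.0], [0.001, 0.0, -1.0]]
ft_force: [0.5, -0.9, 0.8]
grip_width: 0.704
finger_force: 0.0
```

Request:
apply_moves(series=[[[0.004,-0.0006,0.0375,0,0,-1.7,0.7],[0.004,-0.0006,0.0375,0,0,-1.7,0.7],[0.004,-0.0006,0.0375,0,0,-1.7,0.7],[0.004,-0.0006,0.0375,0,0,-1.7,0.7],[0.004,-0.0006,0.0375,0,0,-1.7,0.7],[0.004,-0.0006,0.0375,0,0,-1.7,0.7],[0.004,-0.0006,0.0375,0,0,-1.7,0.7],[0.004,-0.0006,0.0375,0,0,-1.7,0.7]]])

```text
time: 4.7
eef_pos: [0.4464, 0.2165, 0.2512]
tool_rot: [[0.847, 0.532, 0.001], [0.532, -0.847, 0.0], [0.001, 0.0, -1.0]]
ft_force: [0.5, -0.5, -0.8]
grip_width: 0.701
finger_force: 0.0
```

```bash
cat > look.py <<'E'
from h import *
import sys
np.set_printoptions(precision=4,suppress=True)
name=sys.argv[1]; base=float(sys.argv[2]) # pin underside height
s=readout.read_state();print(s["eef_pos"],np.degrees(np.arctan2(s["tool_rot"][1,0],s["tool_rot"][0,0])),s["ft_force"])
save("wrist",name)
H=dict(bench_pin=base,slot_mouth=base+.016,pin_grip=base+.05,notch_tip=base+.05,knob_grip=base+.043,dovetail_plate=0,rail_entry=.028,rail_stop=.028)
for n in sys.argv[3:]:
  for r in spotter.mark_of("wrist",n)[:2]: print(n,np.round(r["point"],1),round(r["confidence"],2),at("wrist",r["point"],H[n]))
E
python3 look.py w1 0 bench_pin slot_mouth pin_grip notch_tip knob_grip rail_entry rail_stop dovetail_plate
```

```text
[0.4464 0.2165 0.2512] 32.16456408607355 [ 0.5358 -0.5472 -0.7922]
bench_pin [270.3 156.2] 0.81 [0.4601 0.2084 0.    ]
slot_mouth [274.4 130.9] 0.56 [0.4943 0.2233 0.016 ]
pin_grip [270.1 164. ] 0.55 [0.462  0.2094 0.05  ]
notch_tip [256.  235.8] 0.67 [0.3763 0.1753 0.05  ]
knob_grip [325.1 174.1] 0.87 [0.4885 0.1445 0.043 ]
rail_entry [159.9  77.2] 0.83 [0.48   0.3749 0.028 ]
dovetail_plate [158.5  34.1] 0.97 [0.5216 0.4084 0.    ]
```

View pics/w1.png

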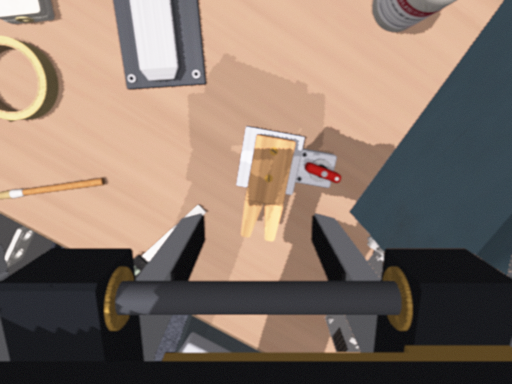

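The wrist view shows the pin at (270,165), its notch prongs at (256,236) and the knob at (325,172). It is yawed about 22°. The plate is at the upper left, open end at about (160,78).

Request:
apply_moves(series=[[[-0.0033,0.0121,0.02,0,0,5,0.7],[0,0,0.035,0,0,5,0.7],[0,0,0.035,0,0,0,0.7],[0,0,0.035,0,0,0,0.7],[0,0,0.025,0,0,0,0.7],[0,0,0,0,0,0,0.7]]])

```text
time: 5.75
eef_pos: [0.448, 0.2039, 0.0999]
tool_rot: [[0.927, 0.376, -0.006], [0.376, -0.927, -0.001], [-0.006, -0.001, -1.0]]
ft_force: [0.4, -0.2, -0.8]
grip_width: 0.7
finger_force: 0.0
```

```bash
python3 look.py w2 0 bench_pin slot_mouth pin_grip notch_tip knob_grip
```

```text
[0.448  0.2039 0.0999] 22.076699876088206 [ 0.3624 -0.2399 -0.8041]
bench_pin [259.5 175.6] 0.8 [0.4657 0.2093 0.    ]
slot_mouth [259.7 131.9] 0.85 [0.5024 0.224  0.016 ]
pin_grip [257.8 189.9] 0.73 [0.4656 0.2106 0.05  ]
pin_grip [56.5 81.1] 0.46 [0.4844 0.3631 0.05  ]
notch_tip [51.3 13.2] 0.59 [0.5235 0.3756 0.05  ]
knob_grip [349.2 190.5] 0.7 [0.4889 0.1466 0.043 ]
```

View pics/w2.png

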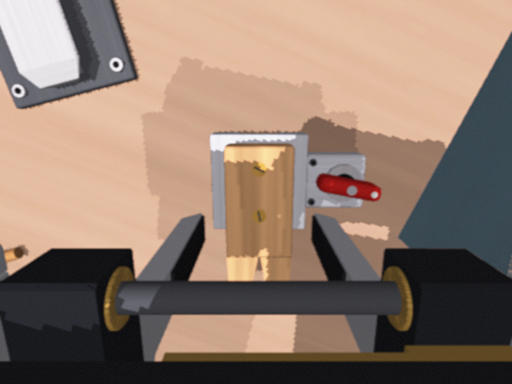

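Request:
apply_moves(series=[[[0.004,0.001,0.01,0,0,0,0.62],[0,0,0.018,0,0,0,0.62],[0,0,0.02,0,0,0,0.62],[0,0,0,0,0,0,0.4],[0,0,0,0,0,0,0.4],[0,0,0,0,0,0,0.4],[0,0,0,0,0,0,0.4]]], grip_force=45)

```text
time: 6.75
eef_pos: [0.4539, 0.205, 0.0545]
tool_rot: [[0.927, 0.376, -0.0], [0.376, -0.927, -0.0], [-0.0, -0.0, -1.0]]
ft_force: [0.0, -0.1, -4.9]
grip_width: 0.488
finger_force: 45.0
```

Request:
apply_moves(series=[[[0,0,-0.03,0,0,0,0.4],[0.0102,-0.0272,-0.033,0,0,0,0.4],[0.0102,-0.0272,-0.033,0,0,0,0.4],[0.0102,-0.0272,-0.033,0,0,0,0.4],[0.0102,-0.0272,-0.033,0,0,0,0.4],[0.0102,-0.0272,-0.033,0,0,0,0.4],[0,0,0,0,0,-7.5,0.4],[0,0,0,0,0,-7.5,0.4]]])

```text
time: 7.55
eef_pos: [0.4502, 0.3513, 0.2509]
tool_rot: [[0.793, 0.609, 0.002], [0.609, -0.793, 0.001], [0.002, 0.0, -1.0]]
ft_force: [-0.7, -0.4, -6.2]
grip_width: 0.489
finger_force: 45.0
```

Request:
apply_moves(series=[[[0,0,0,0,0,0,0.4],[0,0,0,0,0,0,0.4]]])

```text
time: 7.75
eef_pos: [0.4498, 0.3499, 0.2488]
tool_rot: [[0.799, 0.601, -0.001], [0.601, -0.799, -0.001], [-0.001, -0.0, -1.0]]
ft_force: [-0.9, -0.5, -6.1]
grip_width: 0.484
finger_force: 45.0
```

```bash
python3 look.py w3 0.2 bench_pin pin_grip knob_grip slot_mouth rail_entry rail_stop dovetail_plate
python3 - <<'E'
from h import *
print(spotter.outline_of("wrist","dovetail_plate")[0]["rect"])
E
```

```text
[0.4498 0.3499 0.2488] 36.93475440489484 [-0.9028 -0.4859 -6.1438]
bench_pin [258.9 197.6] 0.98 [0.4588 0.3558 0.2   ]
pin_grip [257.5 222.4] 0.93 [0.4581 0.3563 0.25  ]
knob_grip [369.2 218.9] 0.87 [0.4963 0.3049 0.243 ]
knob_grip [257.7  95.8] 0.32 [0.512  0.3967 0.243 ]
slot_mouth [257.6 147.2] 0.57 [0.4882 0.379  0.216 ]
rail_entry [256.5 141.2] 0.87 [0.4768 0.3727 0.028 ]
rail_stop [257.8  42.5] 0.8 [0.5674 0.439  0.028 ]
dovetail_plate [255.3  97. ] 0.64 [0.5187 0.4064 0.    ]
[215.7, 27.5, 301.4, 145.6]
```

View pics/w3.png

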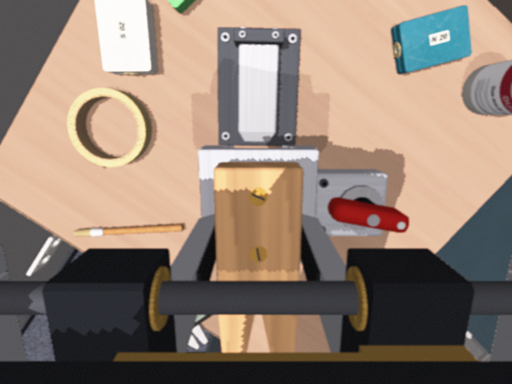

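Plate's four screws are at about (224,38), (293,38), (226,136) and (289,137). The rail is at columns 239–277 with the stop at row 35. The held pin is aligned with it. Now I compute the plate frame and the offset.

```bash
python3 - <<'E'
from h import *
np.set_printoptions(precision=4,suppress=True)
im=cv2.imread("pics/w3.png")
r=cv2.resize(im[20:250,190:420],None,fx=2.5,fy=2.5,interpolation=cv2.INTER_CUBIC);cv2.imwrite("pics/c3.png",r)
S=[at("wrist",p,.009) for p in((224,38),(293,38),(226,136),(289,137))]
f=(S[0]+S[1])/2;n=(S[2]+S[3])/2;d=f-n;print(S,"yaw",np.degrees(np.arctan2(d[1],d[0])),"mid",(f+n)/2,np.linalg.norm(d))
E
```

```text
[array([0.5501, 0.4768, 0.009 ]), array([0.5998, 0.4108, 0.009 ]), array([0.4571, 0.4073, 0.009 ]), array([0.505 , 0.3417, 0.009 ])] yaw 36.40991745430601 mid [0.528  0.4091 0.009 ] 0.1167065497271159
```

View pics/c3.png

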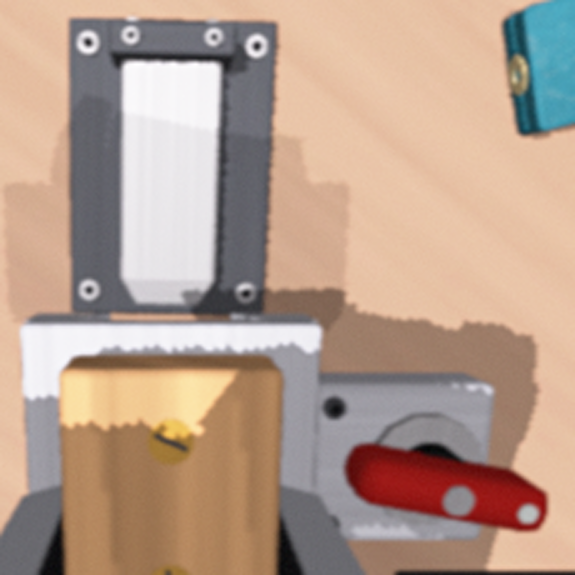

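```bash
python3 - <<'E'
from h import *
np.set_printoptions(precision=4,suppress=True)
yaw=lambda d:np.degrees(np.arctan2(d[1],d[0]))
w=lambda u,v,z:at("wrist",(u,v),z)
a,b=w(258.4,46,.028),w(257.4,128,.028);print("rail axis",b,a,yaw(a-b),"stopface",w(258.4,44,.028),"tip",w(257,141,.023))
print("L",yaw(w(238.4,46,.028)-w(238.4,128,.028)),"R",yaw(w(278.4,46,.028)-w(276.6,126,.028)))
l,r=w(198.8,147.2,.2203),w(318.8,148.8,.2203);print("shoe",l,r,(l+r)/2,np.linalg.norm(l-r),yaw(l-r)-90)
l,r=w(214.4,166,.2563),w(302.4,168,.2563);print("wood",(l+r)/2,np.linalg.norm(l-r),yaw(l-r)-90)
s=readout.read_state();print(s["eef_pos"],yaw(s["tool_rot"][:,0]))
E
```

```text
rail axis [0.4903 0.3816 0.028 ] [0.5649 0.4363 0.028 ] 36.274825530577246 stopface [0.5666 0.4376 0.028 ] tip [0.4771 0.3723 0.023 ]
L 36.145124562501955 R 36.52159489540147
shoe [0.4668 0.4084 0.2203] [0.5106 0.3488 0.2203] [0.4887 0.3786 0.2203] 0.07399942787951697 36.253979937669015
wood [0.4841 0.3754 0.2563] 0.04468437615282577 35.70317733218067
[0.4503 0.3501 0.2494] 37.06731290438791
```

Request:
apply_moves(series=[[[-0.014,-0.0007,0,0,0,0,0.4],[-0.014,-0.0007,0,0,0,0,0.4],[0,0,0.04,0,0,0,0.4],[0,0,0.04,0,0,0,0.4],[0,0,0.04,0,0,0,0.4],[0,0,0.035,0,0,0,0.4],[0,0,0,0,0,0,0.4],[0,0,0,0,0,0,0.4]]])

```text
time: 9.0
eef_pos: [0.4274, 0.3346, 0.095]
tool_rot: [[0.798, 0.603, 0.0], [0.603, -0.798, 0.0], [0.0, 0.0, -1.0]]
ft_force: [0.9, -0.4, -4.8]
grip_width: 0.484
finger_force: 45.0
```

```bash
python3 look.py w4 0.04 rail_entry slot_mouth pin_grip
python3 - <<'E'
import cv2
im=cv2.imread("pics/w4.png");cv2.imwrite("pics/c4.png",cv2.resize(im[0:230,150:400],None,fx=2.5,fy=2.5,interpolation=cv2.INTER_CUBIC))
E
```

```text
[0.4274 0.3346 0.095 ] 37.08851093667387 [ 0.9112 -0.4056 -4.8443]
rail_entry [259.3 123.4] 0.94 [0.4789 0.3719 0.028 ]
slot_mouth [257.9 146.7] 0.59 [0.467  0.3642 0.056 ]
pin_grip [256.7 222.5] 0.61 [0.4342 0.3404 0.09  ]
```

View pics/c4.png

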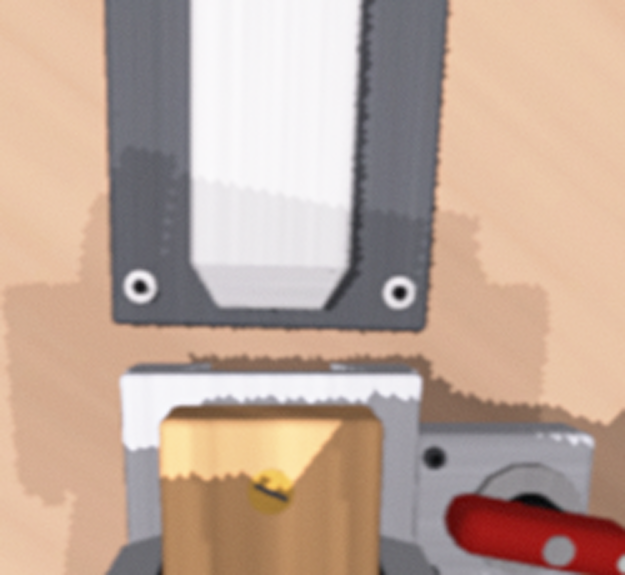

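The rail tip in the crop is at columns 213–330, row 305. The shoe front runs (121,374)–(421,376), slot facing the rail and a gap remaining. Checking the lateral offset.

```bash
python3 - <<'E'
from h import *
np.set_printoptions(precision=4,suppress=True)
yaw=lambda d:np.degrees(np.arctan2(d[1],d[0]))
w=lambda u,v,z:at("wrist",(u,v),z)
c=np.cos(np.radians(36.35));s=np.sin(np.radians(36.35))
uv=lambda P:np.array([c*P[0]+s*P[1],-s*P[0]+c*P[1]])
rl,rr,fl,fr=w(226,104.8,.028),w(291.2,104.8,.028),w(226,0,.028),w(295.6,0,.028)
print("rail",uv((rl+rr)/2),uv((fl+fr)/2),np.linalg.norm(rl-rr),yaw((fl+fr)/2-(rl+rr)/2))
l,r=w(198.4,149.6,.0665),w(318.4,150.4,.0665);print("shoe",uv((l+r)/2),np.linalg.norm(l-r),yaw(l-r)-90)
l,r=w(214,165.5,.1025),w(302,166.5,.1025);print("wood",uv((l+r)/2),np.linalg.norm(l-r))
print("tcp",uv(readout.read_state()["eef_pos"]),"net",uv(w(259.3,123.4,.028)),uv(w(257.9,146.7,.056)))
E
```

```text
rail [0.6191 0.0164] [0.6871 0.0158] 0.04716487496701028 35.81915324704406
shoe [0.5907 0.0163] 0.07482106978660351 36.654627726437226
wood [0.5866 0.0164] 0.04516361565715867
tcp [0.5442 0.0159] net [0.6059 0.0157] [0.5917 0.0166]
```

Request:
apply_moves(series=[[[0,0,0.014,0,0,0.3,0.4],[0,0,0.013,0,0,0,0.4],[0,0,0,0,0,0,0.4],[0,0,0,0,0,0,0.4],[0,0,0,0,0,0,0.4]]])

```text
time: 9.7
eef_pos: [0.4273, 0.3346, 0.0676]
tool_rot: [[0.801, 0.599, 0.0], [0.599, -0.801, 0.0], [0.0, 0.0, -1.0]]
ft_force: [-0.2, 0.6, -5.8]
grip_width: 0.486
finger_force: 45.0
```

Request:
apply_moves(series=[[[0.008,0.0001,0,0,0,0,0.4],[0.008,0,0,0,0,0,0.4],[0.008,0.0001,0,0,0,0,0.4],[0.008,0,0,0,0,0,0.4],[0,0,0,0,0,0,0.4]]])

```text
time: 10.2
eef_pos: [0.4541, 0.3542, 0.0678]
tool_rot: [[0.801, 0.599, 0.001], [0.599, -0.801, 0.001], [0.001, 0.0, -1.0]]
ft_force: [-0.4, 0.2, -5.0]
grip_width: 0.488
finger_force: 45.0
```

Request:
apply_moves(series=[[[0.01,0.0001,0,0,0,0,0.4],[0.01,0.0001,0,0,0,0,0.4],[0.01,0.0001,0,0,0,0,0.4],[0.01,0.0001,0,0,0,0,0.4],[0.01,0.0001,0,0,0,0,0.4],[0.01,0.0001,0,0,0,0,0.4],[0.01,0.0001,0,0,0,0,0.4],[0,0,0,0,0,0,0.4]]])

```text
time: 11.0
eef_pos: [0.5104, 0.3956, 0.0676]
tool_rot: [[0.801, 0.599, 0.001], [0.599, -0.801, 0.001], [0.001, -0.0, -1.0]]
ft_force: [-0.5, 1.1, -4.8]
grip_width: 0.485
finger_force: 45.0
```

Request:
apply_moves(series=[[[0.007,0.0001,0,0,0,0,0.4],[0.007,0,0,0,0,0,0.4],[0.005,0,0,0,0,0,0.4],[0.002,0,0,0,0,0,0.4],[0,0,0,0,0,0,0.4]]])

```text
time: 11.5
eef_pos: [0.5264, 0.4075, 0.0675]
tool_rot: [[0.801, 0.599, 0.0], [0.599, -0.801, 0.0], [0.0, 0.0, -1.0]]
ft_force: [-0.2, -0.4, -5.6]
grip_width: 0.485
finger_force: 45.0
```

Request:
apply_moves(series=[[[0.001,0,0,0,0,0,0.4],[0.001,0,0,0,0,0,0.4],[0.001,0,0,0,0,0,0.4],[0,0,0,0,0,0,0.4]]])

```text
time: 11.9
eef_pos: [0.5275, 0.4085, 0.0671]
tool_rot: [[0.801, 0.599, -0.003], [0.599, -0.801, -0.002], [-0.004, -0.0, -1.0]]
ft_force: [-3.9, -2.9, -3.3]
grip_width: 0.484
finger_force: 45.0
```

Request:
apply_moves(series=[[[0.001,0,0.0005,0,0,0,0.4],[0.001,0,0.0005,0,0,0,0.4],[0,0,0,0,0,0,0.4]]])

```text
time: 12.2
eef_pos: [0.5277, 0.4087, 0.0666]
tool_rot: [[0.801, 0.599, -0.007], [0.599, -0.801, -0.005], [-0.009, -0.0, -1.0]]
ft_force: [-11.1, -8.3, 5.1]
grip_width: 0.482
finger_force: 45.0
```

Request:
apply_moves(series=[[[-0.002,0,0,0,0,0,0.4],[0,0,-0.0005,0,0,0,0.6],[0,0,0,0,0,0,0.6],[0,0,0,0,0,0,0.6],[0,0,-0.03,0,0,0,0.6],[0,0,-0.04,0,0,0,0.6],[0,0,-0.04,0,0,0,0.6],[0,0,0,0,0,0,0.5]]])

```text
time: 13.0
eef_pos: [0.5327, 0.4114, 0.1856]
tool_rot: [[0.801, 0.599, 0.013], [0.599, -0.801, 0.007], [0.015, 0.002, -1.0]]
ft_force: [0.9, 1.2, 1.3]
grip_width: 0.549
finger_force: 0.0
```

```bash
python3 look.py w5 0.012 pin_grip slot_mouth knob_grip rail_stop bench_pin
python3 - <<'E'
import cv2
im=cv2.imread("pics/w5.png");cv2.imwrite("pics/c5.png",cv2.resize(im[50:290,180:430],None,fx=2.5,fy=2.5,interpolation=cv2.INTER_CUBIC))
E
```

```text
[0.5327 0.4114 0.1856] 36.806368421917504 [0.9327 1.1837 1.334 ]
pin_grip [254.2 184.3] 0.66 [0.5315 0.4156 0.062 ]
slot_mouth [257.8 143. ] 0.9 [0.56   0.4331 0.028 ]
slot_mouth [256.8 185.8] 0.53 [0.5242 0.4077 0.028 ]
knob_grip [325.7 183.7] 0.69 [0.5691 0.3605 0.055 ]
rail_stop [256.2 141.9] 0.89 [0.5589 0.4344 0.028 ]
rail_stop [253.8 186. ] 0.62 [0.5213 0.4095 0.028 ]
bench_pin [256.2 177.1] 0.84 [0.5274 0.4112 0.012 ]
```

View pics/c5.png

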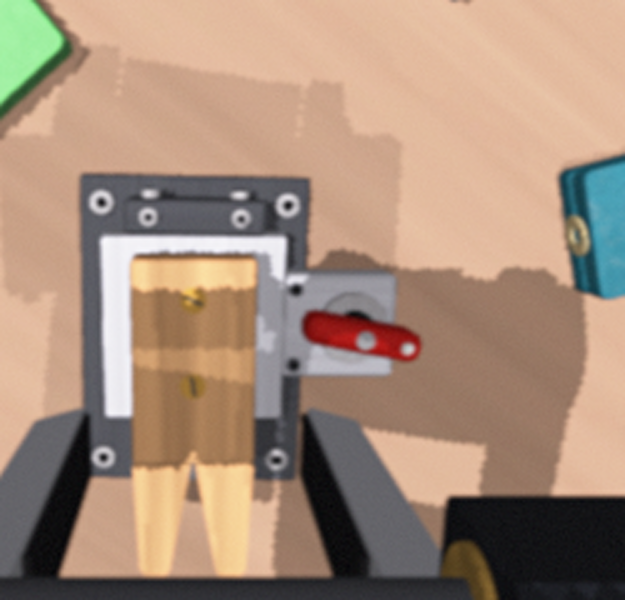

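The pin is seated: the shoe front is tight against the stop (crop row 235), the notch faces away and the bar is still across the slot. Now I locate the knob from this picture's pixels.

```bash
python3 - <<'E'
from h import *
np.set_printoptions(precision=4,suppress=True)
yaw=lambda d:np.degrees(np.arctan2(d[1],d[0]))
w=lambda p,z:at("wrist",(180+p[0]/2.5,50+p[1]/2.5),z)
c=np.cos(np.radians(36.35));s=np.sin(np.radians(36.35))
uv=lambda P:np.array([c*P[0]+s*P[1],-s*P[0]+c*P[1]])
# bar outline by colour
im=cv2.imread("pics/w5.png").astype(int);m=((im[...,2]>110)&(im[...,1]<60)&(im[...,0]<60)).astype(np.uint8);m[:,:290]=0;m[:,370:]=0;m[:150]=0;m[220:]=0
pts=cv2.findNonZero(m);print(len(pts),cv2.boundingRect(pts),cv2.minAreaRect(pts))
(cx,cy),sz,an=cv2.minAreaRect(pts);P=at("wrist",(cx,cy),.050);print("bar mid",P,uv(P))
bx=cv2.boxPoints(((cx,cy),sz,an));e=[at("wrist",b,.05) for b in bx];print([uv(q) for q in e])
print("disc",uv(w((355,320),.037)),"bar ends",uv(w((305,322),.056)),uv(w((420,347),.056)))
print("house",uv(w((287,277),.032)),uv(w((395,272),.032)),uv(w((390,376),.032)))
print("shoe front",uv((w((99,237),.038)+w((288,237),.038))/2), uv(w((107,417),.038)))
E
```

```text
392 (303, 176, 45, 18) ((325.256591796875, 183.75999450683594), (45.11350631713867, 12.932990074157715), 11.689370155334473)
bar mid [0.5681 0.3592 0.05  ] [ 0.6705 -0.0474]
[array([ 0.6686, -0.0252]), array([ 0.6809, -0.0272]), array([ 0.6724, -0.0695]), array([ 0.6599, -0.068 ])]
disc [ 0.6733 -0.0468] bar ends [ 0.6765 -0.0242] [ 0.6672 -0.0676]
house [ 0.6895 -0.0198] [ 0.6918 -0.0626] [ 0.6489 -0.0635]
shoe front [0.7057 0.0174] [0.6324 0.0522]
```

The arm was still settling when that picture was taken, so I'll remeasure at rest and position the tool over the knob on the way: turn so the jaws close across the bar.

Request:
apply_moves(series=[[[0,0,0,0,0,0,0.5],[0,0,0,0,0,0,0.5],[0,0,0,0,0,0,0.5]]])

```text
time: 13.6
eef_pos: [0.5284, 0.4091, 0.1764]
tool_rot: [[0.801, 0.599, -0.001], [0.599, -0.801, -0.0], [-0.001, -0.0, -1.0]]
ft_force: [0.5, -0.1, 0.2]
grip_width: 0.503
finger_force: 0.0
```

```bash
cat > knob.py <<'E'
from h import *
import sys
np.set_printoptions(precision=4,suppress=True)
c=np.cos(np.radians(36.35));s=np.sin(np.radians(36.35))
uv=lambda P:np.array([c*P[0]+s*P[1],-s*P[0]+c*P[1]])
im=save("wrist",sys.argv[1]).astype(int)
T=lambda p,z:at("wrist",p,z)
m=((im[...,0]>100)&(im[...,1]<65)&(im[...,2]<65)).astype(np.uint8)
n,lab,st,_=cv2.connectedComponentsWithStats(m);k=1+np.argmax(st[1:,4])
pts=cv2.findNonZero((lab==k).astype(np.uint8))
(cx,cy),sz,an=cv2.minAreaRect(pts);b=cv2.boxPoints(((cx,cy),sz,an))
W=np.array([T(q,.05) for q in b]);e=[W[1]-W[0],W[2]-W[1]];L=max(e,key=np.linalg.norm)
mid=T((cx,cy),.05);print("px",cx,cy,sz,"mid",mid,uv(mid),"len",[np.linalg.norm(q) for q in e],"bar yaw mod180",np.degrees(np.arctan2(L[1],L[0]))%180)
S=readout.read_state();print("tcp",S["eef_pos"],uv(S["eef_pos"]),"yaw",np.degrees(np.arctan2(S["tool_rot"][1,0],S["tool_rot"][0,0])),"q",S["q"])
for n,z in(("knob_grip",.055),("bench_pin",.012),("pin_grip",.062),("dovetail_plate",0)):
  for r in spotter.mark_of("wrist",n)[:1]: print(n,r["point"],T(r["point"],z),uv(T(r["point"],z)),r["confidence"])
E
python3 knob.py k1
```

```text
px 328.3543701171875 178.77886962890625 (48.02220153808594, 13.712398529052734) mid [0.5747 0.36   0.05  ] [ 0.6763 -0.0507] len [np.float64(0.013175465851479011), np.float64(0.04610008123219664)] bar yaw mod180 115.05572457736159
tcp [0.5285 0.4091 0.1766] [0.6681 0.0162] yaw 36.79504719388879 q [28.041  18.8787 88.4974  0.0017 72.6494 81.2454]
knob_grip [328.3, 183.1] [0.5717 0.359  0.055 ] [ 0.6732 -0.0497] 0.72
bench_pin [258.4, 171.9] [0.5344 0.4132 0.012 ] [0.6754 0.016 ] 0.98
pin_grip [258.4, 181.0] [0.5352 0.4138 0.062 ] [0.6764 0.0161] 0.76
dovetail_plate [258.1, 137.7] [0.5627 0.4347 0.    ] [0.7109 0.0166] 0.6
```

Request:
apply_moves(series=[[[0.004,0.0332,0,0,0,0,0.4],[0.0041,0.0332,0,0,0,0,0.4],[0,0,0,0,0,-8,0.4],[0,0,0,0,0,-8,0.4],[0,0,0,0,0,-8,0.4],[0,0,0,0,0,-8,0.4],[0,0,0,0,0,-8,0.4],[0,0,0,0,0,-8,0.4]]])

```text
time: 14.65
eef_pos: [0.5749, 0.3608, 0.177]
tool_rot: [[0.085, 0.996, 0.0], [0.996, -0.085, 0.0], [0.0, 0.0, -1.0]]
ft_force: [-0.4, 0.1, 0.4]
grip_width: 0.404
finger_force: 0.0
```

Request:
apply_moves(series=[[[0,0,0,0,0,-7.5,0.4],[0,0,0.03,0,0,-7.5,0.4],[0,0,0.03,0,0,-7.5,0.4],[0,0,0,0,0,-7.5,0.4],[0,0,0,0,0,0,0.4],[0,0,0,0,0,0,0.4],[0,0,0,0,0,0,0.4]]])

```text
time: 15.35
eef_pos: [0.5756, 0.3611, 0.1182]
tool_rot: [[-0.418, 0.909, 0.002], [0.909, 0.418, 0.001], [-0.0, 0.002, -1.0]]
ft_force: [0.7, 0.4, 0.3]
grip_width: 0.402
finger_force: 0.0
```

```bash
python3 knob.py k2
```

```text
px 255.62734985351562 204.44747924804688 (59.09828186035156, 15.346854209899902) mid [0.5741 0.3603 0.05  ] [ 0.6759 -0.0501] len [np.float64(0.011636817651393684), np.float64(0.047822248419908835)] bar yaw mod180 116.6626013760011
tcp [0.5755 0.3611 0.1181] [ 0.6775 -0.0503] yaw 114.71453231146582 q [22.5659 23.7611 88.7068  0.0007 67.4192 -2.1489]
knob_grip [255.6, 205.4] [0.5736 0.361  0.055 ] [ 0.676  -0.0493] 0.8
bench_pin [241.5, 116.7] [0.5353 0.4151 0.012 ] [0.6772 0.017 ] 0.76
pin_grip [233.9, 118.6] [0.5331 0.4132 0.062 ] [0.6742 0.0168] 0.82
```

Request:
apply_moves(series=[[[0,-0.001,0.02,0,0,-0.8,0.4],[0,0,0.02,0,0,0,0.4],[0,0,0.019,0,0,0,0.4],[0,0,0,0,0,0,0.05],[0,0,0,0,0,0,0.05],[0,0,0,0,0,0,0.05],[0,0,0,0,0,0,0.05],[0,0,0,0,0,0,0.05]]], grip_force=45)

```text
time: 16.4
eef_pos: [0.5744, 0.3606, 0.0592]
tool_rot: [[-0.432, 0.902, 0.001], [0.902, 0.432, 0.0], [-0.0, 0.001, -1.0]]
ft_force: [-0.7, -0.7, 2.8]
grip_width: 0.125
finger_force: 45.0
```

Gripped (about 12 mm). Turning clockwise.

Request:
apply_moves(series=[[[0,0,0,0,0,6,0.05],[0,0,0,0,0,6,0.05],[0,0,0,0,0,6,0.05],[0,0,0,0,0,6,0.05],[0,0,0,0,0,6,0.05],[0,0,0,0,0,6,0.05],[0,0,0,0,0,6,0.05],[0,0,0,0,0,0,0.05]]])

```text
time: 17.2
eef_pos: [0.5742, 0.3597, 0.0591]
tool_rot: [[0.282, 0.959, 0.0], [0.959, -0.282, -0.002], [-0.001, 0.001, -1.0]]
ft_force: [-3.1, -5.8, 5.6]
grip_width: 0.124
finger_force: 45.0
```

Request:
apply_moves(series=[[[0,0,0,0,0,5,0.05],[0,0,0,0,0,5,0.05],[0,0,0,0,0,5,0.05],[0,0,0,0,0,5,0.05],[0,0,0,0,0,5,0.05],[0,0,0,0,0,4,0.05],[0,0,0,0,0,4,0.05],[0,0,0,0,0,0,0.05]]])

```text
time: 18.0
eef_pos: [0.5744, 0.359, 0.0592]
tool_rot: [[0.758, 0.653, 0.0], [0.653, -0.758, -0.003], [-0.002, 0.003, -1.0]]
ft_force: [-3.6, -7.2, 7.1]
grip_width: 0.125
finger_force: 45.1
```

```bash
python3 -c "
from h import *
s=readout.read_state();print(np.degrees(np.arctan2(s['tool_rot'][1,0],s['tool_rot'][0,0])),s['torque'],s['ft_force'],s['q'])"
```

```text
40.74436170906421 [-1.41825082  0.51918377  0.36186661] [-3.61579875 -7.21159418  7.10334725] [22.50235173 27.89162869 89.96585288 -0.20398413 62.19955295 71.8530687 ]
```

Request:
apply_moves(series=[[[0,0,0,0,0,3,0.05],[0,0,0,0,0,0,0.05],[0,0,0,0,0,-1,0.05],[0,0,0,0,0,0,0.3],[0,0,0,0,0,0,0.3],[0,0,0,0,0,0,0.3],[0,0,-0.02,0,0,0,0.3],[0,0,-0.04,0,0,0,0.3]]])

```text
time: 18.8
eef_pos: [0.5712, 0.3595, 0.1142]
tool_rot: [[0.781, 0.624, -0.008], [0.624, -0.781, -0.003], [-0.008, -0.003, -1.0]]
ft_force: [0.3, 0.4, 1.5]
grip_width: 0.306
finger_force: 0.0
```

Request:
apply_moves(series=[[[0,0,-0.04,0,0,0,0.3],[0,0,-0.02,0,0,0,0.3],[0,0,0,0,0,0,0.3],[0,0,0,0,0,0,0.3],[0,0,0,0,0,0,0.3]]])

```text
time: 19.3
eef_pos: [0.5727, 0.36, 0.1752]
tool_rot: [[0.781, 0.624, -0.004], [0.624, -0.781, -0.001], [-0.004, -0.001, -1.0]]
ft_force: [-0.6, -0.3, -0.4]
grip_width: 0.301
finger_force: 0.0
```

```bash
python3 knob.py k3
```

```text
px 259.8243408203125 185.94595336914062 (48.826499938964844, 12.49432373046875) mid [0.574  0.3592 0.05  ] [ 0.6752 -0.0509] len [np.float64(0.011712788030531817), np.float64(0.04790936093884852)] bar yaw mod180 48.106286128144745
tcp [0.5727 0.3599 0.1752] [ 0.6746 -0.0495] yaw 38.60316958299516 q [22.5649 20.1054 87.1003  0.0071 73.0371 73.9598]
knob_grip [259.9, 190.6] [0.5716 0.3571 0.055 ] [ 0.672  -0.0512] 0.59
bench_pin [196.9, 174.4] [0.5351 0.4142 0.012 ] [0.6765 0.0164] 0.79
pin_grip [186.5, 185.0] [0.5355 0.4143 0.062 ] [0.6768 0.0163] 0.78
```

The bar sprang back to about 1.36 rad (tight), the pin is unchanged at home, and the gripper is clear.

```bash
python3 -c "
from h import *
print(manip.hand_in())"
```

```text
the job is handed in; nothing more can be done
None
```

I slid the bench pin home against the stop with its notch facing away, turned the clamp knob to tight (it settled at about 1.36 rad after release), let go with the gripper clear, and handed in at about 20 s; no verdict came back.

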